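# Put the scrubbing brushes away in the slotted dock

### The arm

A 7-joint arm with a two-finger parallel gripper is mounted at the origin on the work surface. World frame = base frame: x ahead of the robot, y to its left, z up, the work surface at z = 0. Lengths are in m, angles in rad, forces in N, time in s.
With the tool pointing down it reaches from about 0.425 to 1.025 m from the base axis. Payload 9.4 kg.
Tool frame: the origin (TCP) lies at the very end of the fingers, on their centre line; the grasp point (between the pads) lies 19 mm behind it; z points along the fingers, y is the line along which they close (so a half turn about z gives the same grasp; the last joint's range is limited). The gripper opens to 93 mm and grips with 3 to 60 N. Pads are 15 mm wide; open, the fingers measure 128 mm over their backs; the gripper's body (75 mm by 188 mm) begins 65 mm behind the grasp point.
Start: joints at [-1.401, 0.599, -0.003, 1.599, 0.002, 0.943, -0.08], TCP at [0.177, 0.703, 0.219] pointing down, gripper open.
Joint ranges: [-2.57, 2.57], [-0.35, 1.97], [-1.29, 1.29], [0.11, 2.56], [-1.05, 4.19], [0.11, 1.86], [-2.63, 2.63]. Speed limits (rad/s): [2.22, 2.22, 3.01, 3.01, 3.14, 3.14, 3.14].

### API

Orientations are given as a unit quaternion [w, x, y, z].
In Python, from rig import r gives the robot as it stands. Calls block until the motion is done:
- r.reach(position, orientation): joint-space move of the TCP to a pose.
- r.move_linear(position, speed=0.15, frame=None): straight line of the TCP; frame=None keeps the orientation; speed is the mean speed in m/s.
- r.move_j(angles): joint-space move.
- r.gripper_to(opening, f_grip=None): opening from 0.0 (shut) to 1.0 (fully open); f_grip is the grip in N (None keeps the last); returns when the fingers have stopped.
- r.hold(seconds).
- r.ik(position, orientation): joint angles nearest the present ones, or None.
- r.read_state(): the state.
- r.capture(name): name is "scene" or "top" or "wrist"; returns a dict with "frame" (480x640x3 uint8, red, green, blue), "range_z" (480x640 float32, m along the optical axis (not along the pixel's ray), 0 where there is no reading), "camera_matrix" (3x3 intrinsics, pixels), "extrinsics" (4x4, takes a point from camera to world coordinates). Camera axes: x right, y up, looking along -z (the intrinsics and any distortion apply to the point x, -y, -z); pixel columns grow to the right and rows downward; lengths in m; the calibration is good to about 2 mm. The wrist camera is an equidistant fisheye: a pixel r from the principal point sees the ray r / f radians off the axis. A picture is of the moment at which its call begins.
A pose or a line that the arm cannot do raises r.Unreachable and nothing moves.
- r.hand_in(): hands the job in; it is judged then, once.
The state is a dict: "clock": time; "q": joint angles; "joint_vel": joint speeds; "joint_efforts": joint torques, N m; "tcp_pos": TCP position; "tool_rot": TCP orientation; "ft_force": force on the tool from outside, world axes, zero at the start; "moment": the same for the moment, N m; "gripper_width": opening from 0.0 (shut) to 1.0 (fully open); "gripper_force": force on a finger pad.
Only numpy, scipy, OpenCV 4.12 (cv2) and the standard library are available. Lean on these libraries where they do the work, as an engineer would, in place of code of your own. Each camera call takes 0.05 s, during which the arm holds its last target. There are 200 camera calls.

### The job

Put all the scrubbing brushes away: draw the dock's bolt fully open, then bring in every brush there is (lift the hanging ones up and off their forked hooks; the red one stands on the counter) by threading its stem through the entrance gap and round the corner, so that all the heads stand under the cover, well along the slot past the corner. Then push the bolt fully shut again, and leave everything else on the counter where it is.

Things in the scene. Friction and masses are not known exactly. Their poses are not given: they have to be found in the camera images.
- brush_blue_mid (a point): blue brush, hung on one of the rail's forks (may be absent); point on its axis (own z, up), half-way up, 76 mm above its underside. Heights from the underside: round head 58 mm diameter, 0 to 24 mm; stem 12 mm diameter; collar 32 mm diameter, 80 to 85 mm; grip knob 28 mm diameter, 112 to 152 mm (top), its middle 56 mm above this point. 200 g, mostly in the head.
- brush_green_mid (a point): green brush, hung on one of the rail's forks (may be absent); point on its axis (own z, up), half-way up, 76 mm above its underside. Heights from the underside: round head 58 mm diameter, 0 to 24 mm; stem 12 mm diameter; collar 32 mm diameter, 80 to 85 mm; grip knob 28 mm diameter, 112 to 152 mm (top), its middle 56 mm above this point. 200 g, mostly in the head.
- brush_orange_mid (a point): orange brush, hung on one of the rail's forks (may be absent); point on its axis (own z, up), half-way up, 76 mm above its underside. Heights from the underside: round head 58 mm diameter, 0 to 24 mm; stem 12 mm diameter; collar 32 mm diameter, 80 to 85 mm; grip knob 28 mm diameter, 112 to 152 mm (top), its middle 56 mm above this point. 200 g, mostly in the head.
- brush_red_mid (a point): red brush, standing on the counter; point on its axis (own z, up), half-way up, 76 mm above its underside. Heights from the underside: round head 58 mm diameter, 0 to 24 mm; stem 12 mm diameter; collar 32 mm diameter, 80 to 85 mm; grip knob 28 mm diameter, 112 to 152 mm (top), its middle 56 mm above this point. 200 g, mostly in the head.
- rail: fixed steel drip rail; origin mid-underside, y along it. Forked hooks at y -95, 0, 95 mm point to -x: two level prongs 17 mm apart, top at 125 mm. The bar behind them (x 12 mm) is no higher. Drip tray below, 6 mm thick, x -105 to 25, y -175 to 175 mm.
- rail_fork (a point): where the stem of a brush hangs in the middle fork (rail x -58, y 0 mm), at prong top; axes as the rail's. The collar rests on the prongs, underside 45 mm above the counter. Upturned lips 12 mm high end the prongs at rail x -79 to -85 mm: lift a brush at least 15 mm, then move it 60 mm or more to the rail's -x to free it.
- dock: fixed white dock; origin mid-underside. Floor 4 mm thick, lane inside x -33 to 33, y -147 to 148 mm; cover from 46 to 50 mm high, with a slot 24 mm wide along y at x = 0. Its front wall (-x side) is open for the heads only from y 74 to 148 mm. Four brushes fit in a row 58 mm apart, the first with its stem at y -118 mm. A brush on its floor has its half-way point at 80 mm.
- dock_gap (a point): middle of the entrance gap at the cover's front edge (dock x -45, y 115 mm, height 50 mm); axes as the dock's. The gap is 24 mm wide in y and leads to +x into the slot at dock x = 0: that is the corner. A head rides between floor and cover with 18 mm of play in height: in along +x, then along -y until the stem is at dock y below 87 mm.
- bolt (a joint): position of the steel bolt that bars the entrance gap, in m: 0 = shut, 0.04 = fully open. It slides to the dock's +y to open, with about 1.5 N of friction, and stays where it is left.
- bolt_grip (a point): grip point of the bolt: on the axis of a black upright post, 14 mm square (sides along the dock's x and y), whose top is 15 mm above this point and whose foot, on the flat bolt, is 29 mm below it. The point is 90 mm above the counter.
- cleaner: yellow bottle of cleaner, 68 mm diameter, 200 mm high; origin at its underside. To be left alone.
- soap_dish: green soap dish 100 x 75 x 28 mm; origin at its underside. To be left alone.
- soap: blue bar of soap lying in the dish; origin at its underside. To be left alone.
- screwdriver: orange screwdriver lying on the counter. To be left alone.
- dish_brush: white dish brush lying on the counter. To be left alone.
- mug: blue mug 80 mm diameter, 90 mm high; origin at its underside. To be left alone.
- jar: glass jar 70 mm diameter, 100 mm high; origin at its underside. To be left alone.
Things that resemble listed ones, but are neither listed nor needed, are in the scene too. What is shaped like the part that bears brush_blue_mid but pink is not meant.

How it is judged:
By the outcome, as a careful person would: the job done as asked, in the order asked, and still so for the second after the job is handed in, with the robot touching nothing.
Of brush_blue, brush_green, brush_orange only 2 to 3 are there at a start; the rules pass over those that are not, and their reading is None.
At some moment in a run one of brush_red may be knocked a few centimetres aside while the robot is not near it.
Once in a run the grip may slacken for a moment while it holds something.
It also fails if it takes over 208 s, if anything falls off the work surface, if the arm or the gripper's body presses on something with over 40 N, if the wrist force passes 120 N, or if a joint passes its speed limit or range.

## Working session

There is one attempt and no reset: what is moved stays moved. The work goes in short steps, each a Python script; the robot and the scene stay as the last script left them, time stands still between calls to the robot, and variables do not carry over. Pictures are saved under pics/ and viewed, at most 14 in all, crops included, and the job is handed in when it is done.

```bash
ls; mkdir -p pics; python3 - <<'E'
from rig import r
import cv2,numpy as np
for n in ("scene","top"):
    c=r.capture(n); cv2.imwrite(f"pics/{n}0.png",c["frame"][:,:,::-1]); np.savez(f"{n}0.npz",**{k:np.array(v) for k,v in c.items()})
    print(n,np.round(c["camera_matrix"],1).tolist(),np.round(c["extrinsics"],3).tolist(),c.keys())
s=r.read_state();print(s)
E
```

```text
pics
scene [[487.6, 0.0, 322.8], [0.0, 487.6, 239.1], [0.0, 0.0, 1.0]] [[0.861, -0.403, 0.31, 0.885], [0.508, 0.703, -0.498, -0.493], [-0.017, 0.586, 0.81, 1.017], [0.0, 0.0, 0.0, 1.0]] dict_keys(['frame', 'range_z', 'camera_matrix', 'extrinsics'])
top [[521.2, 0.0, 316.3], [0.0, 521.2, 238.2], [0.0, 0.0, 1.0]] [[0.017, 0.993, -0.116, 0.389], [-1.0, 0.02, 0.019, 0.085], [0.021, 0.115, 0.993, 1.441], [0.0, 0.0, 0.0, 1.0]] dict_keys(['frame', 'range_z', 'camera_matrix', 'extrinsics'])
{'clock': 0.1, 'q': array([-1.400711  ,  0.60004576, -0.00252269,  1.60001583,  0.00178181,
        0.94291362, -0.07984092]), 'joint_vel': array([-2.16428477e-03, -2.26380257e-03,  2.90314038e-05, -2.54202999e-03,
        1.22536507e-03, -3.88548517e-05,  1.33752468e-03]), 'joint_efforts': array([ 5.32589271e-03, -7.66556096e+01,  1.50161136e+00, -2.52941412e+01,
       -5.24146983e-02,  1.35513686e-02,  6.65623043e-05]), 'tcp_pos': array([0.17702603, 0.70261928, 0.21785833]), 'tool_rot': array([-2.20522050e-05,  1.23084830e-01,  9.92395913e-01, -6.89858190e-04]), 'ft_force': array([-0.01250183, -0.35730222,  0.41419485]), 'moment': array([-0.02870197,  0.08453908, -0.00161672]), 'gripper_force': 0.0, 'gripper_width': 0.9941765930273643}
```

View pics/scene0.png

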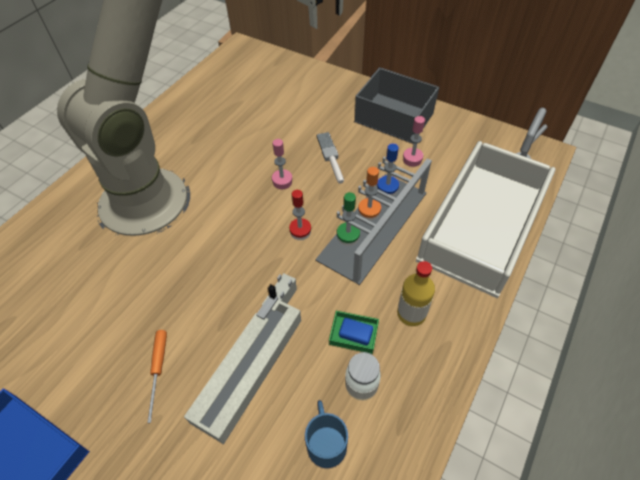

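View pics/top0.png

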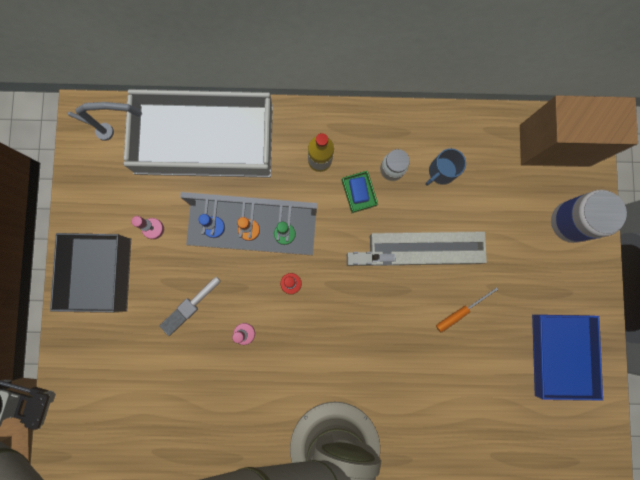

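All four brushes are there: blue (207,220), orange (245,225) and green (284,230) on the rail, and red (291,282) standing. The dock is at (428,248) with the bolt post at (376,257), all in the top view. Next I'll localise them.

```bash
cat > h.py <<'E'
import numpy as np, cv2
def cloud(c):
    K=np.array(c["camera_matrix"]);E=np.array(c["extrinsics"]);z=np.array(c["range_z"])
    v,u=np.mgrid[:480,:640]
    P=np.stack([(u-K[0,2])/K[0,0]*z,-(v-K[1,2])/K[1,1]*z,-z],-1)
    return P@E[:3,:3].T+E[:3,3], z>0
HUE={"blue":(105,130),"green":(45,85),"orange":(6,17),"red":(0,4)}
def knobs(c,zmin=.105):
    P,ok=cloud(c);hsv=cv2.cvtColor(np.array(c["frame"]),cv2.COLOR_RGB2HSV)
    out={}
    for k,(a,b) in HUE.items():
        m=ok&(hsv[...,0]>=a)&(hsv[...,0]<=b)&(hsv[...,1]>150)&(hsv[...,2]>40)&(P[...,2]>zmin)&(P[...,2]<.215)
        n,l,s,_=cv2.connectedComponentsWithStats(m.astype(np.uint8))
        out[k]=[]
        for i in range(1,n):
            if s[i,4]<12: continue
            q=P[l==i]; out[k].append((s[i,4],np.round(np.median(q,0),4).tolist(),np.round((q.min(0)+q.max(0))/2,4).tolist(),round(q[:,2].max(),3)))
    return out
E
python3 - <<'E'
import numpy as np,cv2
from h import *
for n in("top","scene"):
    c=np.load(n+"0.npz");print(n)
    for k,v in knobs(c).items():print(k,v)
    P,ok=cloud(c)
    m=ok&(P[...,2]>.044)&(P[...,2]<.058)
    hsv=cv2.cvtColor(c["frame"],cv2.COLOR_RGB2HSV)
    w=m&(P[...,0]>.45)&(P[...,0]<.75)&(P[...,1]<0.02)&(P[...,1]>-.5)
    k,l,s,_=cv2.connectedComponentsWithStats(w.astype(np.uint8))
    for i in np.argsort(-s[1:,4])[:4]+1:
        q=P[l==i][:,:2].astype(np.float32);print("dock",s[i],cv2.minAreaRect(q))
    b=ok&(P[...,2]>.085)&(P[...,2]<.12)&(P[...,0]>.45)&(P[...,0]<.7)&(P[...,1]<0.05)&(P[...,1]>-.3)
    q=P[b];print("post",len(q),q.min(0),q.max(0),np.median(q,0))
    b=ok&(P[...,2]>.11)&(P[...,2]<.135)&(P[...,0]>.5)&(P[...,0]<.85)&(P[...,1]>0.05)&(P[...,1]<.5)&(hsv[...,1]<60)
    q=P[b][:,:2].astype(np.float32);print("rail",len(q),cv2.minAreaRect(q))
    b=ok&(P[...,2]>.003)&(P[...,2]<.010)&(P[...,0]>.45)&(P[...,0]<.85)&(P[...,1]>0.05)&(P[...,1]<.5)&(hsv[...,1]<60)
    k,l,s,_=cv2.connectedComponentsWithStats(b.astype(np.uint8));i=np.argmax(s[1:,4])+1
    q=P[l==i][:,:2].astype(np.float32);print("tray",len(q),cv2.minAreaRect(q))
t=cv2.imread("pics/top0.png")[215:285,330:500];cv2.imwrite("pics/c1.png",cv2.resize(t,None,fx=4.5,fy=4.5,interpolation=cv2.INTER_CUBIC))
E
```

```text
top
blue [(np.int32(78), [0.5753, 0.3322, 0.1973], [0.5743, 0.3333, 0.1964], np.float64(0.202))]
green []
orange [(np.int32(19), [0.7669, 0.0508, 0.1913], [0.769, 0.0522, 0.194], np.float64(0.202)), (np.int32(96), [0.5684, 0.2379, 0.1971], [0.5678, 0.2382, 0.193], np.float64(0.203))]
red [(np.int32(104), [0.7789, 0.0537, 0.1996], [0.7786, 0.0525, 0.1997], np.float64(0.205)), (np.int32(84), [0.4295, 0.1257, 0.1514], [0.4306, 0.1257, 0.1515], np.float64(0.157))]
dock [ 348  232  139   33 2594] ((0.5302266478538513, -0.21302279829978943), (0.0846172422170639, 0.37378692626953125), 1.841548204421997)
dock [382 168  21  11  36] ((0.7314421534538269, -0.1431434601545334), (0.05779570713639259, 0.016127362847328186), 71.0850601196289)
dock [438 177  15   5  23] ((0.7194699048995972, -0.2901855707168579), (0.03949230909347534, 0.005245875101536512), 79.64350128173828)
dock [433 168   3   6  10] ((0.7433777451515198, -0.260684996843338), (0.01468593068420887, 0.003099668538197875), 18.992904663085938)
post 35 [ 0.49387025 -0.1007144   0.08995023] [ 0.50730351 -0.08825954  0.11173198] [ 0.4997
[... 1015 characters left out ...]
1445961), (0.04896743968129158, 0.010195012204349041), 60.405487060546875)
dock [345 373   6  16  24] ((0.7372102737426758, -0.17939743399620056), (0.0037631066516041756, 0.03015419840812683), 48.913848876953125)
dock [262 296   7  11  16] ((0.4902195334434509, -0.11180124431848526), (0.0077278283424675465, 0.030899960547685623), 8.733654022216797)
post 69 [ 0.49671734 -0.10597474  0.08512387] [ 0.51166921 -0.09037313  0.10596172] [ 0.50493344 -0.10043864  0.10075638]
rail 1691 ((0.5979347229003906, 0.275113970041275), (0.4325771927833557, 0.10524873435497284), 86.41446685791016)
tray 955 ((0.6337311267852783, 0.23268401622772217), (0.350287526845932, 0.03931743651628494), 86.42857360839844)
```

View pics/c1.png

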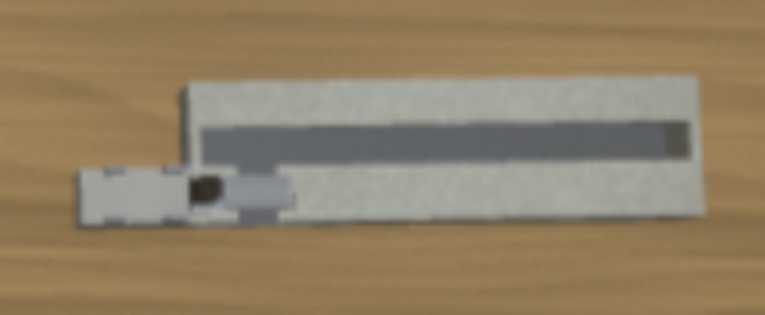

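The post is at crop (205,190), shut. The gap is at crop (258,190) and the slot runs from (200,145) to (690,140). Next, close wrist views of the dock and the rail.

```bash
cat >> h.py <<'E'
def Q(phi): # tool down, tool y (closing line) at angle phi from world x
    a=(phi+np.pi/2)/2; return [0,np.cos(a),np.sin(a),0]
def wcloud(c):
    K=np.array(c["camera_matrix"]);E=np.array(c["extrinsics"]);z=np.array(c["range_z"])
    v,u=np.mgrid[:480,:640]; x=(u-K[0,2])/K[0,0];y=(v-K[1,2])/K[1,1];t=np.hypot(x,y)+1e-9
    k=np.where(t<1.45,np.tan(np.minimum(t,1.45)),0)/t
    P=np.stack([x*k*z,-y*k*z,-z],-1)
    return P@E[:3,:3].T+E[:3,3], (z>0)&(t<1.3)
E
python3 - <<'E'
from rig import r
from h import *
D=np.radians(1.8)
def chk(p,phi):
    q=r.ik(p,Q(phi));return None if q is None else np.round(q,2).tolist()
for phi in(D,D+np.pi):
  for p in([.49,-.1,.25],[.49,-.1,.1],[.53,-.33,.12],[.436,.122,.12],[.436,.122,.3],[.57,.33,.17],[.57,.33,.27],[.5,.33,.25]): print(p,chk(p,phi))
n=0
for p in([.56,.235,.33],[.52,-.11,.25]):
    t=r.read_state()["clock"]
    r.reach(p,Q(D+np.pi) if r.ik(p,Q(D+np.pi)) is not None and abs(r.ik(p,Q(D+np.pi))[6])<abs((r.ik(p,Q(D)) if r.ik(p,Q(D)) is not None else [9]*7)[6]) else Q(D)); s=r.read_state();print(s["clock"]-t,s["q"],s["tcp_pos"],s["tool_rot"])
    c=r.capture("wrist");np.savez(f"w{n}.npz",**{k:np.array(v) for k,v in c.items()});cv2.imwrite(f"pics/w{n}.png",c["frame"][:,:,::-1]);n+=1
    print(np.round(c["camera_matrix"],1).tolist(),np.round(c["extrinsics"],3).tolist())
E
```

```text
[0.49, -0.1, 0.25] [-0.48, 0.36, 0.77, 2.1, -0.35, 0.81, 0.53]
[0.49, -0.1, 0.1] [-0.04, 0.53, 0.18, 2.22, -0.23, 0.41, 0.36]
[0.53, -0.33, 0.12] [0.18, 0.64, 0.44, 1.94, -0.42, 0.65, 0.92]
[0.436, 0.122, 0.12] [-0.58, 0.46, 0.25, 2.31, -0.29, 0.4, -0.05]
[0.436, 0.122, 0.3] [-0.82, 0.18, 0.5, 2.12, -0.11, 0.87, -0.22]
[0.57, 0.33, 0.17] [-0.81, 0.59, 0.3, 1.82, -0.24, 0.77, -0.35]
[0.57, 0.33, 0.27] [-0.86, 0.49, 0.38, 1.72, -0.21, 0.97, -0.37]
[0.5, 0.33, 0.25] [-0.94, 0.43, 0.37, 1.88, -0.2, 0.87, -0.44]
[0.49, -0.1, 0.25] [-0.68, 0.49, 1.13, 2.11, -0.57, 0.9, -2.32]
[0.49, -0.1, 0.1] [-0.49, 0.71, 0.92, 2.25, -0.99, 0.67, -1.95]
[0.53, -0.33, 0.12] [-0.16, 0.9, 1.11, 1.96, -1.0, 0.98, -1.65]
[0.436, 0.122, 0.12] [-0.07, 0.47, -0.44, 2.28, 0.45, 0.47, 2.29]
[0.436, 0.122, 0.3] [0.47, 0.32, -1.09, 2.05, 0.35, 0.97, 2.37]
[0.57, 0.33, 0.17] [-0.29, 0.61, -0.49, 1.78, 0.37, 0.84, 2.21]
[0.57, 0.33, 0.27] [-0.3, 0.51, -0.47, 1.69, 0.26, 1.01, 2.31]
[0.5, 0.33, 0.25] [-0.34, 0.45, -0.48, 1.84, 0.26, 0.91, 2.23]
2.1999999999999997 [-0.82247656  0.37368709  0.46757773  1.76616962 -0.19146205  1.0473972
 -0.25244642] [0.559487   0.23644909 0.32958996] [-2.60554714e-04  6.95014352e-01  7.18995777e-01 -2.34283776e-04]
[[371.6, 0.0, 322.1], [0.0, 371.6, 239.7], [0.0, 0.0, 1.0]] [[0.999, -0.032, -0.008, 0.558], [0.033, 0.969, 0.243, 0.304], [-0.0, -0.243, 0.97, 0.494], [0.0, 0.0, 0.0, 1.0]]
1.3417 [-0.29616789  0.36327934  0.53782245  2.02825305 -0.25379725  0.81365636
  0.42189353] [ 0.52074474 -0.1087765   0.2501129 ] [3.37793376e-05 6.95271743e-01 7.18746906e-01 2.94714549e-04]
[[371.6, 0.0, 322.1], [0.0, 371.6, 239.7], [0.0, 0.0, 1.0]] [[0.999, -0.031, -0.009, 0.519], [0.033, 0.969, 0.243, -0.041], [0.001, -0.243, 0.97, 0.415], [0.0, 0.0, 0.0, 1.0]]
```

View pics/w0.png

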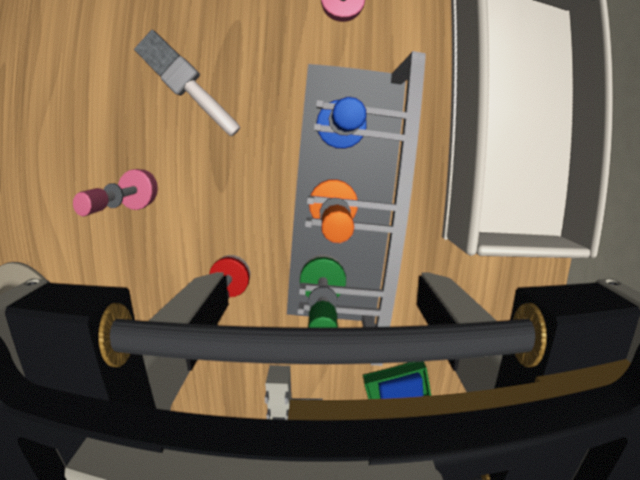

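View pics/w1.png

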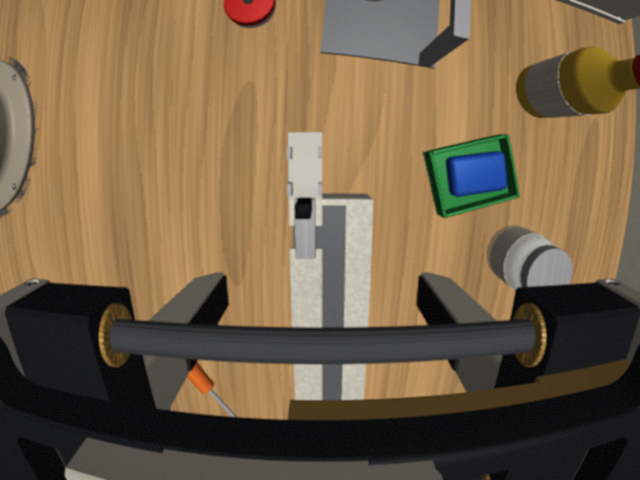

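```bash
python3 - <<'E'
from h import *
c=np.load("w0.npz");P,ok=wcloud(c)
hsv=cv2.cvtColor(c["frame"],cv2.COLOR_RGB2HSV)
for k,(a,b) in HUE.items():
    m=ok&(hsv[...,0]>=a)&(hsv[...,0]<=b)&(hsv[...,1]>120)&(P[...,2]>.1)&(P[...,2]<.21)
    n,l,s,_=cv2.connectedComponentsWithStats(m.astype(np.uint8))
    for i in range(1,n):
        if s[i,4]<60: continue
        q=P[l==i];zt=np.percentile(q[:,2],98);t=q[q[:,2]>zt-.006]
        print(k,s[i,4],"ztop",round(zt,4),"circ",np.round(cv2.minEnclosingCircle(t[:,:2].astype(np.float32))[0],4),np.round(t.mean(0),4))
b=ok&(P[...,2]>.003)&(P[...,2]<.010)&(hsv[...,1]<60)&(P[...,0]>.4)&(P[...,0]<.75)&(P[...,1]>0.0)
n,l,s,_=cv2.connectedComponentsWithStats(b.astype(np.uint8));i=np.argmax(s[1:,4])+1
print("tray",cv2.minAreaRect(P[l==i][:,:2].astype(np.float32)))
c=np.load("w1.npz");P,ok=wcloud(c)
b=ok&(P[...,2]>.095)&(P[...,2]<.115)&(abs(P[...,0]-.5)<.03)&(abs(P[...,1]+.095)<.03)
q=P[b];print("post top",len(q),q.min(0),q.max(0),q.mean(0))
m=ok&(P[...,2]>.047)&(P[...,2]<.053)&(abs(P[...,0]-.53)<.07)&(P[...,1]<-.05)&(P[...,1]>-.45)
D=np.radians(1.8);R=np.array([[np.cos(D),np.sin(D)],[-np.sin(D),np.cos(D)]])
q=(P[m][:,:2]@R.T)   # dock-aligned coords
np.save("cov.npy",q)
g=((q-[.38,-.5])/.001).astype(int);im=np.zeros((480,180),np.uint8)
k=(g>=0).all(1)&(g[:,0]<180)&(g[:,1]<480);im[g[k,1],g[k,0]]=255
im=cv2.morphologyEx(im,cv2.MORPH_CLOSE,np.ones((3,3)));im=cv2.flip(cv2.transpose(im),-1)
cv2.imwrite("pics/cov.png",cv2.resize(im,None,fx=1.6,fy=1.6))
E
```

```text
blue 903 ztop 0.197 circ [0.5782 0.3332] [0.5783 0.333  0.1954]
green 620 ztop 0.1969 circ [0.5634 0.1501] [0.5632 0.1531 0.1951]
orange 971 ztop 0.1971 circ [0.5727 0.2402] [0.5725 0.2408 0.1954]
tray ((0.5891237854957581, 0.23865701258182526), (0.34930381178855896, 0.12954634428024292), 86.38207244873047)
post top 288 [ 0.49688553 -0.101387    0.09505803] [ 0.51157255 -0.08790651  0.1051372 ] [ 0.50421541 -0.09419024  0.10268   ]
```

View pics/cov.png

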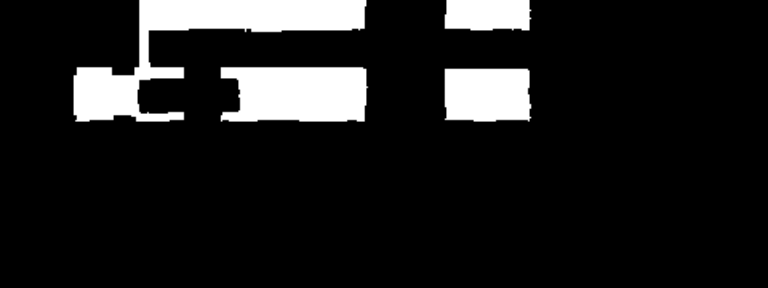

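The wrist views are clear: the gap, slot, post and knobs all fit the dimensions given. I'll refine the dock fit numerically, then open the bolt.

```bash
python3 - <<'E'
from rig import r
from h import *
q=np.load("cov.npy")
# slot edges along y': for bins, max x' of front strip, min x' of back strip
for lo,hi in((-.24,-.20),(-.2,-.16),(-.32,-.30),(-.36,-.33)):
    s=q[(q[:,1]>lo)&(q[:,1]<hi)]
    f=s[s[:,0]<.5287,0];b=s[s[:,0]>.5287,0]
    print(lo,np.percentile(f,[.5,99.5]).round(4),np.percentile(b,[.5,99.5]).round(4))
f=q[(q[:,0]>.484)&(q[:,0]<.514)];print("gap",f[f[:,1]>-.1476,1].min(),np.percentile(f[f[:,1]<-.1476,1],99.8),"end",q[:,1].min())
D=np.radians(1.8)
r.gripper_to(.5,f_grip=20)
p=np.array([.5042,-.0946])
r.reach([*p,.16],Q(D));r.move_linear([*p,.072],.1)
s0=r.read_state();r.gripper_to(0);s=r.read_state()
print(s["clock"],s["tcp_pos"],s0["ft_force"],s["ft_force"],s["gripper_width"]*93,s["gripper_force"])
c=r.capture("scene");cv2.imwrite("pics/s1.png",cv2.resize(c["frame"][230:350,190:350,::-1],None,fx=4,fy=4))
E
```

```text
-0.24 [0.4843 0.5179] [0.5412 0.5681]
-0.2 [0.4847 0.5179] [0.5408 0.5685]
-0.32 [0.485  0.5168] [0.5416 0.5684]
-0.36 [0.4851 0.5168] [0.5413 0.5681]
gap -0.13438190966373462 -0.15929525595070212 end -0.35171752705872367
6.75 [ 0.50350288 -0.09453585  0.07206824] [ 0.16111008 -0.66437877  0.29972938] [-2.84624382 -0.65298937  5.95875038] 14.09679012082307 20.001451671123505
```

```bash
cat >> h.py <<'E'
D=np.radians(1.8);O=np.array([.529,-.2619])  # dock origin in dock-aligned coords
def W(x,y): # dock -> world xy
    x,y=O+[x,y];c,s=np.cos(D),np.sin(D);return np.array([c*x-s*y,s*x+c*y])
E
python3 - <<'E'
from rig import r
from h import *
p=r.read_state()["tcp_pos"];d=np.array([-np.sin(D),np.cos(D),0])
r.move_linear(p+d*.043,.06);s=r.read_state()
print(s["tcp_pos"]-p,s["ft_force"],s["gripper_width"]*93)
r.gripper_to(.5);q=s["tcp_pos"];r.move_linear([q[0],q[1],.25],.2)
p=W(0,.06);r.reach([p[0],p[1]-.02,.28],Q(D))
c=r.capture("wrist");P,ok=wcloud(c)
b=ok&(P[...,2]>.095)&(P[...,2]<.115)&(abs(P[...,0]-.5)<.03)&(abs(P[...,1]+.055)<.03)
q=P[b];print("post top",len(q),q.min(0),q.max(0),r.read_state()["clock"])
cv2.imwrite("pics/w2.png",c["frame"][100:320,160:480,::-1].repeat(2,0).repeat(2,1))
E
```

```text
[-1.29897827e-03  4.05158570e-02 -6.59552627e-05] [ -3.26974371 -13.43601035   1.43339968] 13.918425760276032
post top 226 [ 0.49549185 -0.06320175  0.09524908] [ 0.50950336 -0.04936801  0.10581046] 10.1583
```

View pics/w2.png

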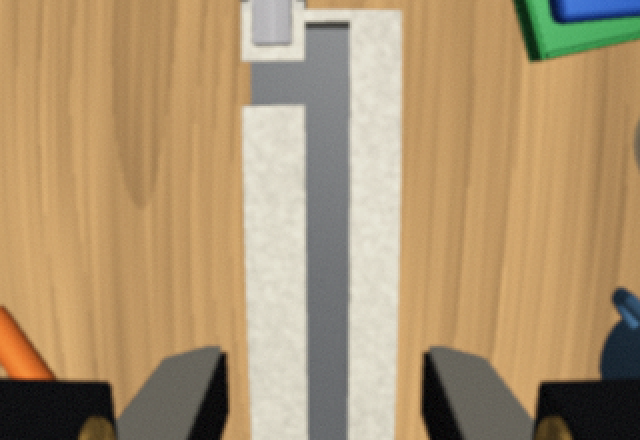

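The bolt is fully open and hit its end stop. The gap and slot are clear around (275,82). Now the green brush, up to the point just before insertion.

```bash
cat >> h.py <<'E'
from rig import r
HUEW=HUE
def st(): return r.read_state()
def knob_wrist(col,p,zk):
    """hover beside the knob and measure its top centre; zk = expected top"""
    r.reach([p[0],p[1]-.075,zk+.085],Q(D))
    P,hsv=None,None; c=r.capture("wrist");P,ok=wcloud(c);hsv=cv2.cvtColor(c["frame"],cv2.COLOR_RGB2HSV);a,b=HUE[col]
    m=ok&(hsv[...,0]>=a)&(hsv[...,0]<=b)&(hsv[...,1]>120)&(P[...,2]>zk-.045)&(P[...,2]<zk+.015)&(np.hypot(P[...,0]-p[0],P[...,1]-p[1])<.06)
    q=P[m]; 
    if len(q)<100: print("NO KNOB",col,len(q)); cv2.imwrite(f"pics/nk_{col}.png",c["frame"][:,:,::-1]); raise SystemExit
    zt=np.percentile(q[:,2],95);t=q[q[:,2]>zt-.004];cc,rad=cv2.minEnclosingCircle(t[:,:2].astype(np.float32))
    print(col,"top",round(zt,4),"centre",np.round(cc,4),"rad",round(rad,4),t[:,:2].mean(0).round(4)); return np.array(cc),zt
def held(col,tag=""):
    """look at held brush from both room cameras: offset of the coloured head from the tcp"""
    s=st();t=s["tcp_pos"]
    for n in("scene","top"):
        c=r.capture(n);P,ok=cloud(c);hsv=cv2.cvtColor(c["frame"],cv2.COLOR_RGB2HSV);a,b=HUE[col]
        m=ok&(hsv[...,0]>=a)&(hsv[...,0]<=b)&(hsv[...,1]>120)&(np.hypot(P[...,0]-t[0],P[...,1]-t[1])<.07)&(P[...,2]<t[2]-.05)
        q=P[m]-t
        if len(q)>10: print(tag,n,len(q),"head lo",q.min(0).round(3),"hi",q.max(0).round(3))
        else: print(tag,n,"few",len(q))
    print("width",round(s["gripper_width"]*93,1),"F",s["ft_force"].round(1),"t",round(s["clock"],1))
def pick(col,p,hang):
    zk=.197 if hang else .152
    r.gripper_to(.65); cc,zt=knob_wrist(col,p,zk); z=zt-.039
    r.move_linear([*cc,zk+.04],.25);r.move_linear([*cc,z],.1)
    r.gripper_to(0,f_grip=40);s=st();print("grip",round(s["gripper_width"]*93,1),s["ft_force"].round(1))
    r.move_linear([*cc,z+.04 if hang else .285],.12)
    if hang:
        e=cc-np.array([.998,-.063])*.085
        r.move_linear([*e,z+.04],.2); r.move_linear([*e,.285],.2)
    g=W(-.087,.115); r.reach([*g,.285],Q(D)); held(col,"carry")
def insert(y,u=.011):
    z=u+.113
    r.move_linear([*W(-.087,.115),z],.15); print("F pre",st()["ft_force"].round(1))
    for x,yy,v in((0,.115,.08),(0,y,.1)):
        r.move_linear([*W(x,yy),z],v);s=st();print("F",s["ft_force"].round(1),"w",round(s["gripper_width"]*93,1))
def place(y):
    r.move_linear([*W(0,y),.1175],.05);print("F down",st()["ft_force"].round(1))
    r.gripper_to(.5);r.move_linear([*W(0,y),.27],.25);print("t",st()["clock"])
E
python3 - <<'E'
from h import *
pick("green",np.array([.5645,.146]),True)
E
```

```text
green top 0.1967 centre [0.5634 0.1448] rad 0.0141 [0.5635 0.1448]
grip 27.6 [-1.1 -0.   1.8]
carry scene 413 head lo [-0.027 -0.031 -0.097] hi [ 0.029  0.023 -0.086]
carry top 157 head lo [-0.026  0.001 -0.095] hi [ 0.022  0.027 -0.082]
width 27.5 F [ 0.9  1.  -1.4] t 16.6
```

```bash
python3 - <<'E'
from h import *
insert(-.115);held("green","in");place(-.115)
c=r.capture("scene");cv2.imwrite("pics/s2.png",cv2.resize(c["frame"][150:450,150:450,::-1],None,fx=2,fy=2))
E
```

```text
F pre [-0.3 -0.9 -1.5]
F [-0.3  0.7 -3.2] w 27.5
F [-0.7 -0.5 -1.6] w 27.7
in scene 93 head lo [-0.015 -0.028 -0.096] hi [ 0.005 -0.008 -0.085]
in top 61 head lo [-0.01  -0.003 -0.096] hi [ 0.007  0.027 -0.077]
width 27.7 F [-0.7 -0.5 -1.6] t 21.6
F down [ 0.6 -0.1 -1.8]
t 23.2917
```

View pics/s2.png

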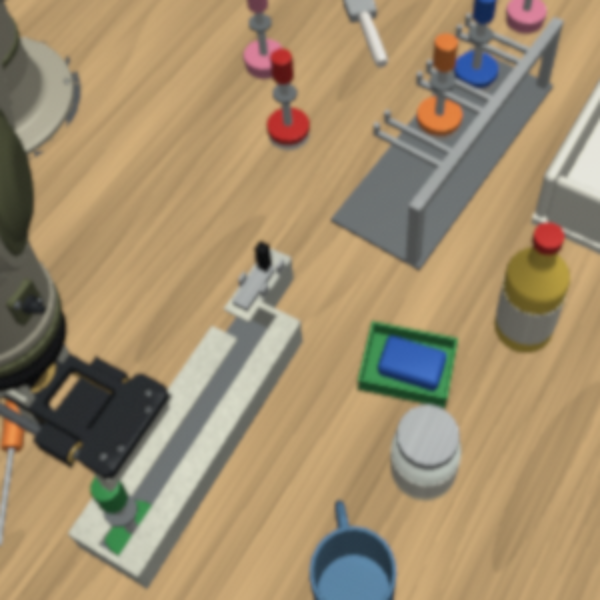

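Green stands upright at the far end of the slot, near (110,510). Next is orange at y = -56 mm.

```bash
python3 - <<'E'
from h import *
pick("orange",np.array([.572,.240]),True)
if abs(st()["gripper_width"]*93-27.7)<1:
    insert(-.056);held("orange","in")
E
```

```text
orange top 0.1967 centre [0.5724 0.2401] rad 0.0141 [0.5724 0.2397]
grip 27.7 [-0.3  0.2  1.9]
carry scene 515 head lo [-0.029 -0.033 -0.101] hi [ 0.029  0.026 -0.057]
carry top 219 head lo [-0.029 -0.027 -0.288] hi [ 0.037  0.027 -0.082]
width 27.4 F [ 1.4  0.1 -1.6] t 30.9
F pre [ 0.1 -0.3 -1.8]
F [ 0.1  0.4 -1.9] w 27.3
F [-0.4  0.7 -1.2] w 27.4
in scene 134 head lo [-0.016 -0.031 -0.095] hi [ 0.006  0.006 -0.064]
in top 41 head lo [-0.004 -0.    -0.099] hi [ 0.009  0.027 -0.073]
width 27.4 F [-0.4  0.7 -1.2] t 35.3
```

```bash
python3 - <<'E'
from h import *
place(-.056)
pick("blue",np.array([.578,.333]),True)
if abs(st()["gripper_width"]*93-27.7)<1:
    insert(.003);held("blue","in")
E
```

```text
F down [-0.7  0.8 -1. ]
t 37.0333
blue top 0.1967 centre [0.5784 0.3337] rad 0.014 [0.5784 0.3336]
grip 27.6 [-1.6  0.   1. ]
carry scene 461 head lo [-0.026 -0.031 -0.1  ] hi [ 0.029  0.025 -0.055]
carry top 175 head lo [-0.026 -0.002 -0.097] hi [ 0.024  0.028 -0.082]
width 27.5 F [ 0.1  0.4 -2.2] t 45.0
F pre [-0.2  0.1 -2.3]
F [ 1.  -0.2 -2.6] w 27.8
F [ 0.5  0.2 -2.4] w 27.9
in scene 136 head lo [-0.016 -0.031 -0.094] hi [ 0.005  0.02  -0.067]
in top few 0
width 27.9 F [ 0.5  0.2 -2.4] t 48.9
```

```bash
python3 - <<'E'
from h import *
place(.003)
k=knobs(r.capture("scene"));print({a:b for a,b in k.items()})
k=[v for v in k["red"] if v[3]<.17 and v[0]>30];p=np.array(k[0][2][:2])+[0.002,.006];print(p)
pick("red",p,False)
E
```

```text
F down [-0.4 -0.2 -2.3]
t 50.5667
{'blue': [(np.int32(187), [0.5423, -0.2475, 0.1532], [0.538, -0.2461, 0.141], np.float64(0.158))], 'green': [(np.int32(36), [0.5523, -0.3672, 0.1404], [0.5513, -0.3655, 0.1418], np.float64(0.154))], 'orange': [(np.int32(19), [0.7856, 0.0369, 0.1878], [0.7846, 0.0399, 0.1871], np.float64(0.191)), (np.int32(222), [0.544, -0.3055, 0.1538], [0.5395, -0.3044, 0.1402], np.float64(0.159))], 'red': [(np.int32(134), [0.3985, 0.1509, 0.1458], [0.3951, 0.1552, 0.1341], np.float64(0.153)), (np.int32(170), [0.7821, 0.0474, 0.1979], [0.7815, 0.0492, 0.1934], np.float64(0.202))]}
[0.3971 0.1612]
red top 0.1517 centre [0.3933 0.1601] rad 0.014 [0.3931 0.1602]
grip 27.5 [-0.5  0.6  0.4]
carry scene 480 head lo [-0.027 -0.032 -0.1  ] hi [ 0.03   0.025 -0.056]
carry top 167 head lo [-0.026  0.001 -0.095] hi [ 0.022  0.028 -0.08 ]
width 27.5 F [-0.7 -0.1 -2. ] t 57.3
```

```bash
python3 - <<'E'
from h import *
insert(.062);held("red","in")
c=r.capture("scene");cv2.imwrite("pics/s3.png",cv2.resize(c["frame"][150:450,150:450,::-1],None,fx=2,fy=2))
E
```

```text
F pre [-0.   0.5 -2.1]
F [-0.  -0.7 -1.4] w 27.4
F [ 0.3  0.3 -2.3] w 27.4
in scene 148 head lo [-0.016 -0.031 -0.123] hi [ 0.005  0.036 -0.066]
in top few 0
width 27.4 F [ 0.3  0.3 -2.3] t 60.5
```

View pics/s3.png

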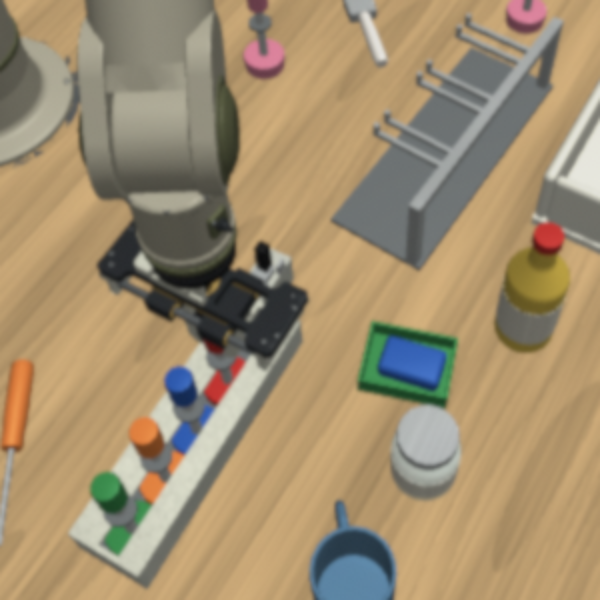

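Red is past the corner at (225,370), and all four are in a row. I'll release red and shut the bolt.

```bash
python3 - <<'E'
from h import *
place(.062)
p=np.array([.5022,-.0545]);r.gripper_to(.5,f_grip=20)
r.reach([*p,.2],Q(D));r.move_linear([*p,.072],.12);r.gripper_to(0)
s=st();p=s["tcp_pos"];print(p,s["ft_force"].round(1),s["gripper_width"]*93)
d=np.array([-np.sin(D),np.cos(D),0]);r.move_linear(p-d*.0425,.06);s=st()
print(s["tcp_pos"]-p,s["ft_force"].round(1),s["gripper_width"]*93)
q=s["tcp_pos"];r.gripper_to(.5);r.move_linear([q[0],q[1],.25],.2)
r.reach([.52,-.11,.30],Q(D));c=r.capture("wrist");P,ok=wcloud(c)
b=ok&(P[...,2]>.095)&(P[...,2]<.115)&(abs(P[...,0]-.503)<.02)&(abs(P[...,1]+.08)<.045)
q=P[b];print("post top",q.min(0),q.max(0))
r.reach([.45,.25,.35],Q(D));c=r.capture("scene");cv2.imwrite("pics/s4.png",cv2.resize(c["frame"][150:450,150:450,::-1],None,fx=2,fy=2))
k=knobs(c)
for a,b in k.items():print(a,b)
print(st()["clock"])
E
```

```text
F down [-1.1  0.2 -2.7]
t 62.2917
[ 0.50213615 -0.05440528  0.07206908] [-0.4  0.   1.6] 14.029357284318786
[ 1.27363931e-03 -4.03849049e-02 -3.71231487e-05] [-0.7  9.6  6.6] 14.32161782968637
post top [ 0.49686138 -0.10141865  0.09505977] [ 0.51079788 -0.08807402  0.10557841]
blue [(np.int32(185), [0.5417, -0.2492, 0.1533], [0.5378, -0.247, 0.1407], np.float64(0.159))]
green [(np.int32(39), [0.5527, -0.3672, 0.1402], [0.5506, -0.3653, 0.1398], np.float64(0.153))]
orange [(np.int32(21), [0.7847, 0.0368, 0.1873], [0.7843, 0.0403, 0.189], np.float64(0.194)), (np.int32(226), [0.5438, -0.3057, 0.1539], [0.5388, -0.3045, 0.1418], np.float64(0.16))]
red [(np.int32(170), [0.782, 0.0477, 0.198], [0.7815, 0.0494, 0.1966], np.float64(0.202)), (np.int32(191), [0.5398, -0.1893, 0.1531], [0.5361, -0.1865, 0.1408], np.float64(0.159))]
69.4333
```

View pics/s4.png

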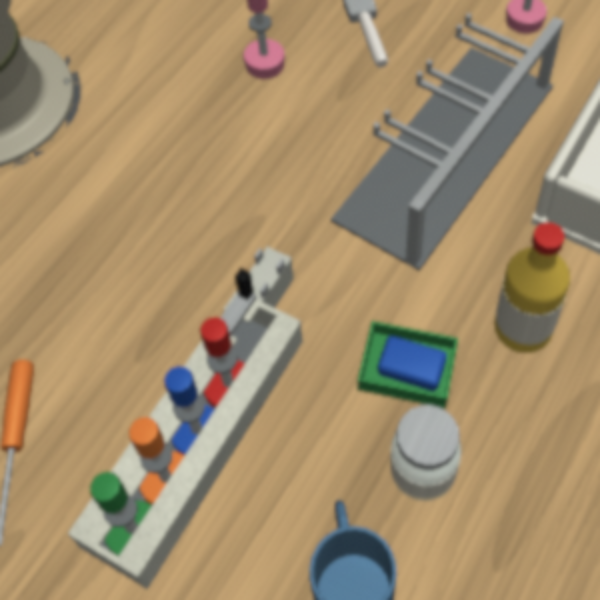

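All four brushes stand in the slot, from (110,490) to (218,335). The bolt is back at its shut stop at (245,282), and nothing else has moved.

```bash
python3 -c "
from rig import r
r.hold(.5);print(r.hand_in())"
```

```text
the job is handed in; nothing more can be done
None
```

The job is handed in, about 70 s into the 208 s limit: all four brushes (green, orange, blue, red) stand in the dock past the corner, the bolt is fully shut, and in the last picture nothing else on the counter had moved.

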